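Set the cutting straightedge against two gauge pins

ROBOT

A 7-joint arm with a two-finger parallel gripper is mounted at the origin on a cart in front of the work surface, level with it; the furniture and walls round the work are solid. World frame = base frame: x ahead of the robot, y to its left, z up, the work surface at z = 0. Lengths are in mm, angles in degrees, forces in N, time in s.
With the tool pointing down it reaches from about 400 to 850 mm from the base axis. Payload 10.4 kg.
Tool frame: the origin (TCP) lies on the mounting face of the last link; the fingertips stand 182 mm ahead of it and the grasp point (between the pads) lies 164 mm ahead of it (r.finger_overhang is the y of the fingertips in the tool frame, in mm); y points along the fingers, z is the direction in which the jaws open and shut, and the axes are right-handed (so a half turn about y gives the same grasp; the last joint's range is limited). The gripper opens to 87 mm and grips with 3 to 60 N. Pads are 19 mm wide; open, the fingers measure 117 mm over their backs; the gripper's body (75 mm by 190 mm) begins 51 mm behind the grasp point.
Start: joints at [-67.07, 19.034, -3.707, 83.658, 1.238, 77.344, -5.071], TCP at [256.434, 569.977, 404.776] pointing down, gripper open.
Joint ranges: [-148.97, 148.97], [-28.65, 121.19], [-84.17, 76.75], [9.2, 138.47], [-72.65, 252.65], [3.7, 117.97], [-149.18, 149.18]. Speed limits (degrees/s): [127.2, 127.2, 159.86, 159.86, 180, 180, 180].

INTERFACE

Orientations are given as [roll, pitch, yaw] about the fixed x, y, z axes, in that order (R = Rz(yaw) Ry(pitch) Rx(roll)).
In Python, from station import r gives the robot as it stands.
- The arm moves only by the shell command python3 -m creep 'ROWS'. ROWS is a JSON object of lists of equal length, an entry for each row: "translation": the shift along the tool's x, y, z in m, a list of three; "dr": the turn, a rotation vector about the tool's x, y, z in rad, a list of three; "grip": the opening, from -1 (shut) to 1 (fully open). A call has 1 to 20 rows; each row is the pose to reach, as a shift and turn from the pose measured when the call began, along the tool's axes at that moment; what a row does not reach only later rows make up. A row lasts 1/8 s, in which the tool goes at most 62.5 mm and 10.7 degrees, less where a joint would pass 70% of its speed; a pose out of reach is approached as far as the arm can. A call with a gripper value outside its range is refused whole. The fingers move at their own pace and stop on an object; the grip force is fixed at half the most. Time passes only in rows, so rows that repeat a pose let the fingers close. It gives the time, the measured TCP pose, the force and the opening at its end, in the units of the state.
- r.observe(): the state, without advancing time (a new reading comes with each control period).
- r.get_image(name): name is "scene" or "side" or "wrist"; returns (picture, depth): 480x640x3 uint8, blue, green, red; 480x640 float32, mm along the optical axis (not along the pixel's ray), 0 where there is no reading.
- r.get_calibration(name): a dict with "camera_matrix" (3x3 intrinsics, pixels), "k1" (the pictures are not rectified: a ray, as slopes to the right and down, at radius r is drawn at 1 + k1 r^2 times it, then the intrinsics apply), "pose" (4x4, takes a point from camera to world coordinates); the wrist camera has in their place "hand_eye" (4x4, takes a point from camera to tool coordinates, whose origin is the TCP and whose axes are the tool frame's). Camera axes: x right, y down, z forward; pixel columns grow to the right and rows downward; lengths in mm; the calibration is good to about 2 mm. A picture is of the moment at which its call begins: read the wrist's pose just before it. get_calibration takes no time and is no camera call.
- r.sign_off(): hands the job in, once; it reports no verdict.
Trained networks look in the newest picture that a camera, given by its name, has taken for a name from the list of things; names that differ only in an ending like _2 or _b are one class to them, and where a whole thing is asked for, a point or a joint stands for the part that bears it (a point fixed in the world has none). Each returns a list of dicts, best first, with "confidence" (0 to 1); they miss things now and then, are a little off and sometimes report something else, mostly with a low value. They report only what shows in the picture. A call takes as long as a camera call.
- r.spot_in(target, camera): "location" ([column, row] in pixels, amid what is visible of it).
- r.cut_out(target, camera): "region" (480x640 bool, what is visible of it) and "location" ([column, row] in pixels, amid what is visible of it).
- r.tip_of(target, camera): "location" ([column, row] in pixels: a listed point, or the origin of a listed thing).
The state is a dict: "t": time; "joint_positions": joint angles; "dq": joint speeds; "effort": joint torques, N m; "tcp_pos": TCP position; "tool_rot": TCP orientation; "ft_force": force on the tool from outside, world axes, zero at the start; "torque": the same for the moment, N m; "finger_gap": finger opening in mm.
Only numpy, scipy, OpenCV 4.12 (cv2) and the standard library are available. Lean on these libraries where they do the work, as an engineer would, in place of code of your own. Each camera call takes 0.05 s, during which the arm holds its last target. There are 200 camera calls.

TASK

Pick up the straightedge by its black rib, lay it flat on the grey cutting board on the near side of the two gauge pins without touching them, then slide it gently away from you, turning it as needed, until its long edge touches both pins at once. Leave it lying there flat, roughly centred between the gauges and resting against both pins; never press a pin hard onto its stop, and do not disturb the other things around.

Things in the scene. Friction and masses are not known exactly. Their poses are not given: they have to be found in the camera images.
- straightedge: aluminium straightedge with a black grip rib: flat blade 40 (x) by 280 (y) by 8 mm thick, both long edges alike; the rib on its middle is 14 wide (x), 90 long (y), from 8 to 42 mm above the underside. 0.3 to 0.5 kg. Origin: centre of the underside; y along its length, z up. Starts flat on the bench between robot and board
- board: grey plastic cutting board, 170 (x) by 320 (y) by 12 mm thick, fixed to the bench. Origin: centre of its underside, on the bench; x points away from the robot towards the gauges' side, y left along its length, z up. Two gauge blocks stand on its far edge; the free top in front of them takes the straightedge lengthwise
- gauge_left: aluminium gauge block, 40x40x26 mm, fixed on the far edge of the board, centred 90 mm to the left of the board's middle; origin: centre of its underside, on the board's top; axes as the board's. A round-ended sprung steel pin, 8 mm across, sticks out level towards the robot (-x) from its near face, 5 mm above the board's top
- mouth_left (a point): where the left pin leaves its block: centre of the hole in the near face. The pin's tip stands 8 to 30 mm nearer the robot (-x), set anew each time, each gauge for itself: not measured, find it by touch or sight. The pin yields from 0.6 N on, at 0.8 N per mm, and meets a hard stop after 4 mm (3.8 N); over 6 N spoils the gauge
- gauge_right: aluminium gauge block, 40x40x26 mm, fixed on the far edge of the board, centred 90 mm to the right of the board's middle; origin: centre of its underside, on the board's top; axes as the board's. A round-ended sprung steel pin, 8 mm across, sticks out level towards the robot (-x) from its near face, 5 mm above the board's top
- mouth_right (a point): where the right pin leaves its block: centre of the hole in the near face. The pin's tip stands 8 to 30 mm nearer the robot (-x), set anew each time, each gauge for itself: not measured, find it by touch or sight. The pin yields from 0.6 N on, at 0.8 N per mm, and meets a hard stop after 4 mm (3.8 N); over 6 N spoils the gauge
- reagent_white: white round reagent bottle, 48 mm across, 92 high, standing on the bench left of the board; origin centre of its underside; leave alone
- control_bottle: small dropper bottle, 25 mm across, 57 high, standing on the bench right of the board; origin centre of its underside; leave alone
- petri_dish: closed petri dish, 62 mm across, 13 high, on the bench at the near left; leave alone
- timer: bench timer, 62x62x15, on the bench at the near right; leave alone

How it is judged:
By the outcome, as a careful person would: the job done as asked, in the order asked, and still so for the second after the job is handed in, with the robot touching nothing.
It also fails if it takes over 67 s, if anything falls off the work surface, if the arm or the gripper's body presses on something with over 40 N, if the wrist force passes 120 N, or if a joint passes its speed limit or range.

## Working session

There is one attempt and no reset: what is moved stays moved. The work goes in short steps, Python scripts to look and compute and a shell command to move; the robot and the scene stay as the last step left them, time stands still between calls to the robot, and variables do not carry over. Pictures are saved under pics/ and viewed, about 8 in all and at most 12, crops included, and the job is handed in when it is done.

```bash
ls; mkdir -p pics; cat > h.py <<'E'
import numpy as np, cv2
from station import r
from scipy.spatial.transform import Rotation as R
def T_tool():
    s=r.observe(); T=np.eye(4); T[:3,:3]=R.from_euler('xyz',s['tool_rot'],degrees=True).as_matrix(); T[:3,3]=s['tcp_pos']; return T
def cam(name):
    c=r.get_calibration(name)
    P=np.array(c['pose']) if 'pose' in c else T_tool()@np.array(c['hand_eye'])
    return np.array(c['camera_matrix']),c['k1'],P
def rays(K,k1,uv):
    uv=np.atleast_2d(np.asarray(uv,float)); d=np.c_[(uv[:,0]-K[0,2])/K[0,0],(uv[:,1]-K[1,2])/K[1,1]]
    s=d.copy()
    for _ in range(8): s=d/(1+k1*(s**2).sum(1,keepdims=True))
    return np.c_[s,np.ones(len(s))]
def at_z(C,uv,z):
    K,k1,P=C; d=rays(K,k1,uv)@P[:3,:3].T; o=P[:3,3]
    return o+d*((z-o[2])/d[:,2])[:,None]
def cloud(C,depth,mask):
    K,k1,P=C; v,u=np.nonzero(mask&(depth>0)); p=rays(K,k1,np.c_[u,v])*depth[v,u][:,None]
    return p@P[:3,:3].T+P[:3,3]
def proj(C,X):
    K,k1,P=C; p=(np.atleast_2d(X)-P[:3,3])@P[:3,:3]; s=p[:,:2]/p[:,2:]; s=s*(1+k1*(s**2).sum(1,keepdims=True))
    return s*[K[0,0],K[1,1]]+[K[0,2],K[1,2]]
E
cat > a.py <<'E'
from h import *
print(r.observe()); print(T_tool().round(3))
for n in ['scene','side']:
    C=cam(n); im,dp=r.get_image(n); cv2.imwrite(f'pics/{n}0.png',im); np.save(f'pics/{n}0',dp)
    print(n,C[2].round(2).tolist(),C[0].tolist(),C[1])
    for t in ['straightedge','board','gauge_left','gauge_right']:
        for d in r.cut_out(t,n)[:2]:
            p=cloud(C,dp,d['region']); 
            if len(p)>5: print(t,round(d['confidence'],2),np.round(d['location']),len(p),np.percentile(p,[2,50,98],axis=0).round(0).tolist())
    for t in ['straightedge','board','mouth_left','mouth_right']:
        for d in r.tip_of(t,n)[:1]: print(' tip',t,round(d['confidence'],2),np.round(d['location'],1),at_z(C,d['location'],{'s':0,'b':0,'m':17}[t[0]]).round(1))
E
python3 a.py
```

```text
pics
{'t': 0.0, 'joint_positions': array([-67.06848816,  19.07082819,  -3.70711229,  83.70703933,
         1.23824038,  77.343297  ,  -5.0684262 ]), 'dq': array([ 0.01050664,  0.0612109 , -0.01850082,  0.02488028, -0.14346322,
        0.06386596,  0.03497348]), 'effort': array([ 4.52023269e-04, -6.23264980e+01,  2.48635415e-02, -3.89903247e+01,
       -6.14344259e-02,  3.99527256e-02,  1.43615534e-04]), 'tcp_pos': array([256.40386924, 569.83331415, 403.95764409]), 'tool_rot': array([-9.00811678e+01, -4.45440548e-03, -2.42226993e+01]), 'ft_force': array([-0.23437473, -0.51077266,  0.82285437]), 'torque': array([0.00897923, 0.01779643, 0.01883767]), 'finger_gap': 87.22796683801272}
[[ 9.12000e-01 -1.00000e-03  4.10000e-01  2.56404e+02]
 [-4.10000e-01 -1.00000e-03  9.12000e-01  5.69833e+02]
 [ 0.00000e+00 -1.00000e+00 -1.00000e-03  4.03958e+02]
 [ 0.00000e+00  0.00000e+00  0.00000e+00  1.00000e+00]]
scene [[0.52, -0.46, 0.71, -230.91], [-0.85, -0.29, 0.44, -418.98], [0.0, -0.84, -0.55, 639.72], [0.0, 0.0, 0.0, 1.0]] [[565.6705556187279, 0.0, 323.5388127020444], [0.0, 565.6705556187279, 
[... 776 characters left out ...]
0, 1.0]] [[448.17958433216626, 0.0, 326.7747150882622], [0.0, 448.17958433216626, 235.72418303975917], [0.0, 0.0, 1.0]] -0.018042741421100395
straightedge 0.9 [257. 247.] 1971 [[381.0, -23.0, -1.0], [417.0, 87.0, 8.0], [457.0, 244.0, 42.0]]
board 0.89 [370. 239.] 6484 [[537.0, -102.0, 2.0], [620.0, 15.0, 12.0], [710.0, 204.0, 38.0]]
gauge_left 0.84 [372. 211.] 375 [[668.0, 119.0, 13.0], [693.0, 128.0, 29.0], [720.0, 160.0, 39.0]]
gauge_right 0.93 [415. 241.] 567 [[648.0, -60.0, 11.0], [675.0, -48.0, 29.0], [704.0, -20.0, 39.0]]
 tip board 0.77 [363.3 239. ] [[628.7  57.5   0. ]]
 tip mouth_left 0.61 [360.4 210.7] [[690.  158.5  17. ]]
 tip mouth_right 0.72 [408.4 245.5] [[663.6 -40.4  17. ]]
```

View pics/scene0.png

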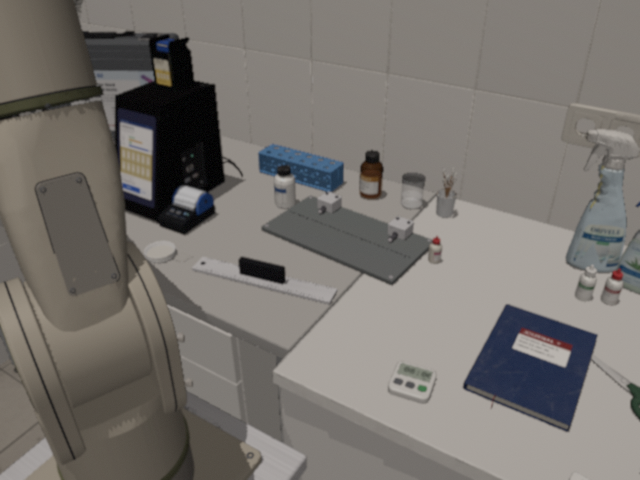

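```bash
python3 - <<'E'
from h import *
c=r.get_calibration('wrist'); print(np.round(c['hand_eye'],3).tolist(), c['camera_matrix'],c['k1'], r.finger_overhang)
C=cam('side')
im,dp=r.get_image('side')
d=r.cut_out('straightedge','side')[0]; p=cloud(C,dp,d['region']); print(len(p))
rib=p[(p[:,2]>34)]; rib=rib[np.abs(rib[:,2]-np.median(rib[:,2]))<5]
b=p[(p[:,2]<14)]
for q in (rib,b):
    m=q.mean(0); w,v=np.linalg.eigh(np.cov(q[:,:2].T)); print(m.round(1),np.degrees(np.arctan2(v[1,1],v[0,1])).round(2), cv2.minAreaRect(q[:,:2].astype(np.float32)))
E
```

```text
[[0.0, 0.959, 0.282, -78.528], [0.001, -0.282, 0.959, 19.394], [1.0, -0.0, -0.001, -0.279], [0.0, 0.0, 0.0, 1.0]] [[343.38285688   0.         316.60949618]
 [  0.         343.38285688 245.81268855]
 [  0.           0.           1.        ]] -0.0354726913967146 182.2
2046
[418.4 109.1  40.3] 100.99 ((419.3067626953125, 113.1183853149414), (14.860721588134766, 90.487548828125), 10.483582496643066)
[419.2  90.3   6.3] 101.26 ((435.75628662109375, 129.6193389892578), (81.36066436767578, 306.27557373046875), 10.247310638427734)
```

The scene shows the straightedge with its black rib at about (262,270), the board at (350,236), the gauges at (327,203) and (400,230), and the petri dish at (160,252). I'm moving over the straightedge now, aligned with the rib, and will look from there.

```bash
python3 -m creep '{"translation":[[0.056,0,-0.058],[0.112,0,-0.117],[0.149,0,-0.156],[0.187,0,-0.194],[0.224,0,-0.233],[0.261,0,-0.272],[0.299,0,-0.311],[0.336,0,-0.350],[0.336,0,-0.350],[0.336,0,-0.350],[0.336,0,-0.350]],"dr":[[0,0.12,0],[0,0.24,0],[0,0.36,0],[0,0.48,0],[0,0.60,0],[0,0.72,0],[0,0.84,0],[0,0.96,0],[0,0.96,0],[0,0.96,0],[0,0.96,0]],"grip":[1,1,1,1,1,1,1,1,1,1,1]}'
cat > w.py <<'E'
from h import *
import sys
C=cam('wrist'); im,dp=r.get_image('wrist'); n=sys.argv[1]; cv2.imwrite(f'pics/{n}.png',im)
print(T_tool().round(3).tolist(), r.observe()['joint_positions'].round(1))
for t in ['straightedge','board','mouth_left','mouth_right']:
    for d in r.tip_of(t,'wrist')[:1]: print(' tip',t,round(d['confidence'],2),np.round(d['location'],1),at_z(C,d['location'],{'s':0,'b':0,'m':17}[t[0]]).round(1))
for t in ['straightedge','board','gauge_left','gauge_right']:
    for d in r.cut_out(t,'wrist')[:1]:
        p=cloud(C,dp,d['region'])
        q=p[p[:,2]>(32 if t!='board' else 8)]
        if len(q)>5: print(t,round(d['confidence'],2),np.median(q[:,2]).round(1),np.round(cv2.boxPoints(cv2.minAreaRect(q[:,:2].astype(np.float32))),1).tolist())
np.save(f'pics/{n}',dp)
E
python3 w.py w1
```

```text
t: 2.38
tcp_pos: [418.9, 114.2, 404.7]
tool_rot: [-90.0, 0.0, -79.1]
ft_force: [-0.6, 0.3, 0.1]
finger_gap: 86.5
[[0.19, -0.0, 0.982, 418.916], [-0.982, -0.0, 0.19, 114.134], [-0.0, -1.0, -0.0, 404.695], [0.0, 0.0, 0.0, 1.0]] [-41.6  -6.7  19.  111.5   2.2  74.8 -12.4]
 tip straightedge 0.97 [316.8 213.6] [[417.3 116.3   0. ]]
 tip board 0.68 [478.5 297.3] [[633.2  51.5   0. ]]
 tip mouth_left 0.63 [550.7 240.5] [[682.4 140.   17. ]]
straightedge 0.85 42.4 [[404.3999938964844, 158.5], [421.0, 70.5999984741211], [434.1000061035156, 73.0999984741211], [417.5, 161.0]]
board 0.71 12.6 [[424.6000061035156, 164.8000030517578], [539.2999877929688, -108.69999694824219], [809.5, 4.599999904632568], [694.7999877929688, 278.1000061035156]]
gauge_left 0.72 38.2 [[678.2000122070312, 122.5999984741211], [719.5, 119.0999984741211], [722.7999877929688, 158.6999969482422], [681.5, 162.10000610351562]]
```

View pics/w1.png

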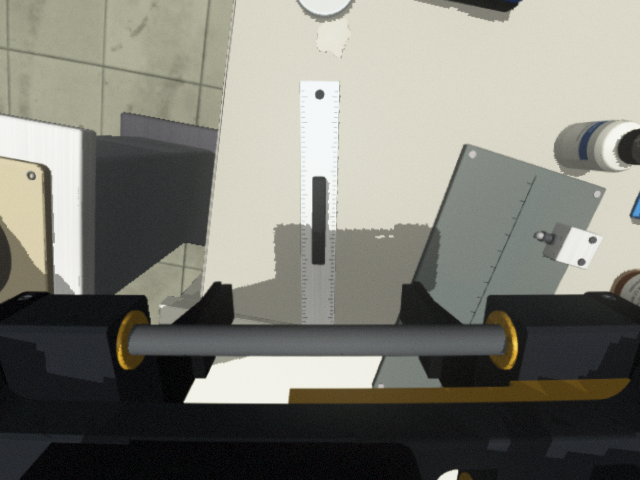

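The picture shows the rib at about (318,220), the left pin tip at about (538,237), and the right gauge hidden behind the gripper. The rib lies between the jaws, so I'll descend and close.

```bash
python3 -m creep '{"translation":[[-0.0015,0.05,0],[-0.0015,0.1,0],[-0.0015,0.15,0],[-0.0015,0.19,0],[-0.0015,0.21,0],[-0.0015,0.21,0],[-0.0015,0.21,0],[-0.0015,0.21,0],[-0.0015,0.21,0],[-0.0015,0.21,0],[-0.0015,0.21,0],[-0.0015,0.21,0]],"dr":[[0,0,0],[0,0,0],[0,0,0],[0,0,0],[0,0,0],[0,0,0],[0,0,0],[0,0,0],[0,0,0],[0,0,0],[0,0,0],[0,0,0]],"grip":[1,1,1,1,1,1,-1,-1,-1,-1,-1,-1]}'
python3 - <<'E'
from h import *
for n in ['w1']:
    im=cv2.imread('pics/w1.png'); c=im[190:290,500:620]; cv2.imwrite('pics/c1.png',cv2.resize(c,None,fx=6,fy=6,interpolation=cv2.INTER_CUBIC))
E
```

```text
t: 4.32
tcp_pos: [418.9, 114.5, 194.7]
tool_rot: [-90.0, 0.0, -79.2]
ft_force: [0.5, 0.2, 0.1]
finger_gap: 35.1
```

View pics/c1.png

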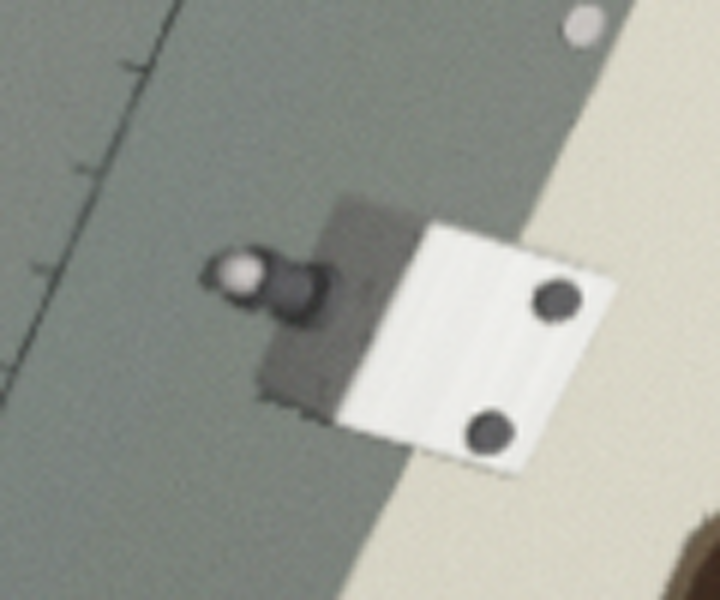

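The crop shows the left gauge with its pin sticking out to about pixel (536,235) in the full picture, and the mouth at about (552,239). I'll finish closing the jaws and work out the world position.

```bash
python3 - <<'E'
from h import *
c=r.get_calibration('wrist'); T=np.array([[0.19,0,0.982,418.916],[-0.982,0,0.19,114.134],[0,-1,0,404.695],[0,0,0,1]])
C=(np.array(c['camera_matrix']),c['k1'],T@np.array(c['hand_eye']))
for p in [(535.8,235.3),(552.5,239)]: print(at_z(C,p,17).round(1))
E
python3 -m creep '{"translation":[[0,0,0],[0,0,0],[0,0,0],[0,0,0],[0,0,0]],"dr":[[0,0,0],[0,0,0],[0,0,0],[0,0,0],[0,0,0]],"grip":[-1,-1,-1,-1,-1]}'
```

```text
[[663.2 142.4  17. ]]
[[683.9 142.1  17. ]]
t: 4.95
tcp_pos: [419.0, 114.5, 194.8]
tool_rot: [-90.0, 0.0, -79.2]
ft_force: [1.6, 0.0, -1.6]
finger_gap: 13.8
```

```bash
python3 -m creep '{"translation":[[0,-0.02,0],[0,-0.04,0],[0,-0.06,0],[0,-0.07,0]],"dr":[[0,0,0],[0,0,0],[0,0,0],[0,0,0]],"grip":[-1,-1,-1,-1]}'
python3 - <<'E'
from h import *
C=cam('scene')
for p in [(286,205),(434,261),(160,255)]: print(at_z(C,p,0).round(0))
print(r.observe()['ft_force'],r.observe()['torque'])
E
```

```text
t: 5.45
tcp_pos: [418.8, 114.5, 265.2]
tool_rot: [-90.0, 0.0, -79.2]
ft_force: [0.2, -0.6, -3.6]
finger_gap: 13.6
[[679. 242.   0.]]
[[ 650. -131.    0.]]
[[383. 341.   0.]]
[ 0.21119764 -0.64685975 -3.61401802] [-0.08773654  0.01606635  0.0628221 ]
```

```bash
python3 -m creep '{"translation":[[0.015,0,0.0275],[0.03,0,0.055],[0.045,0,0.0825],[0.06,0,0.11],[0.075,0,0.1375],[0.09,0,0.165],[0.09,0,0.165],[0.09,0,0.165]],"dr":[[0,0.045,0],[0,0.09,0],[0,0.136,0],[0,0.181,0],[0,0.227,0],[0,0.272,0],[0,0.272,0],[0,0.272,0]],"grip":[-1,-1,-1,-1,-1,-1,-1,-1]}'
python3 - <<'E'
from h import *
o=[]
for n,b in [('wrist',None),('side',(330,180,460,280)),('scene',(290,180,450,280))]:
    C=cam(n); im,dp=r.get_image(n); cv2.imwrite(f'pics/{n}2.png',im)
    for t in ['mouth_left','mouth_right']:
        for d in r.tip_of(t,n)[:1]: print(n,t,round(d['confidence'],2),np.round(d['location'],1),at_z(C,d['location'],17).round(1))
    if b: o.append(cv2.resize(im[b[1]:b[3],b[0]:b[2]],(640 if n=='scene' else 520,400),interpolation=cv2.INTER_CUBIC)) 
    else: o.append(im)
a=cv2.resize(o[0],(800,600)); cv2.imwrite('pics/m2.png',a)
s=np.hstack([cv2.resize(o[1],(400,308)),cv2.resize(o[2],(400,250))[:308] if 0 else cv2.resize(o[2],(400,308))]); cv2.imwrite('pics/n2.png',s)
E
```

```text
t: 6.45
tcp_pos: [597.1, 57.1, 264.2]
tool_rot: [-90.1, -0.0, -94.8]
ft_force: [-0.3, -0.1, -4.0]
finger_gap: 13.9
wrist mouth_left 0.93 [444.7 120.2] [[683.5 142.9  17. ]]
side mouth_left 0.58 [358.7 211.3] [[684.5 157.3  17. ]]
side mouth_right 0.71 [411.5 243.7] [[674.  -37.1  17. ]]
scene mouth_left 0.6 [415.2 383. ] [[ 325.3 -233.7   17. ]]
scene mouth_right 0.5 [396.7 238.5] [[660.8 -43.8  17. ]]
```

View pics/m2.png

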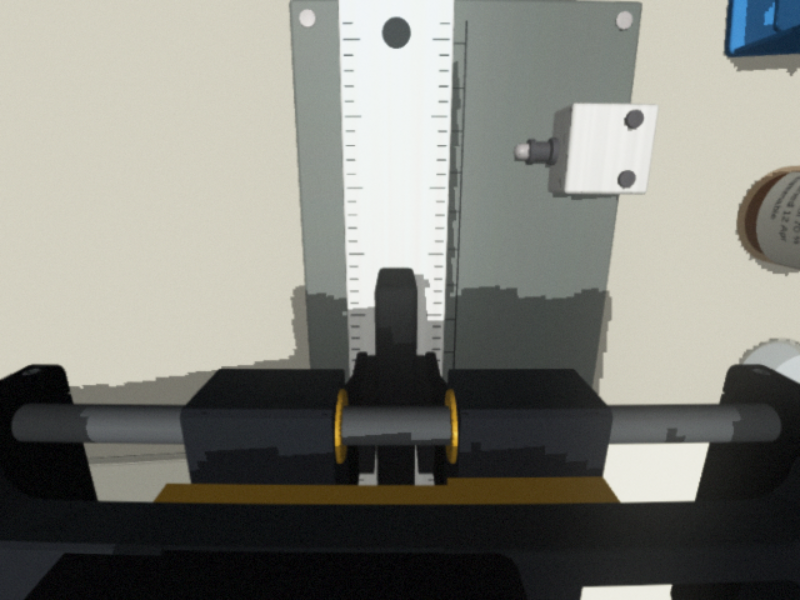

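View pics/n2.png

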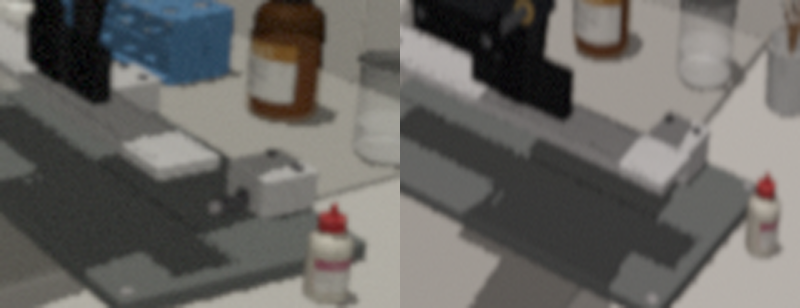

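The wrist view shows the straightedge held above the board and parallel to it, with the left pin tip at (411,122) in full-picture pixels and the mouth at (444,120). The side crop shows the right pin tip at about (398,247) and its mouth at about (407,244). Both tips are well beyond the straightedge's edge.

```bash
python3 - <<'E'
from h import *
print('L tip,mouth',at_z(cam('wrist'),[(411,121.6),(444.7,120.2)],17).round(1).tolist())
print('R tip,mouth',at_z(cam('side'),[(398.3,247),(407.4,244.3),(411.5,243.7)],17).round(1).tolist())
s=r.observe();print(s['ft_force'].round(2),s['torque'].round(3))
# blade edges at z~ in wrist
im=cv2.imread('pics/wrist2.png'); C=cam('wrist')
zb=264.2-194.8+8
print('blade far edge pts',at_z(C,[(363,20),(355,240)],zb).round(1).tolist(),'board left edges',at_z(C,[(232,5),(512,5),(482,280),(248,280)],12).round(1).tolist())
E
```

```text
L tip,mouth [[663.8, 143.8, 17.0], [685.2, 143.0, 17.0]]
R tip,mouth [[642.9, -36.0, 17.0], [665.5, -35.3, 17.0], [674.0, -37.1, 17.0]]
[-0.61  0.4  -4.16] [-0.045 -0.04  -0.041]
blade far edge pts [[627.6, 185.2, 77.4], [618.7, 86.4, 77.4]] board left edges [[559.4, 219.8, 12.0], [727.6, 206.9, 12.0], [716.8, 29.2, 12.0], [544.9, 43.8, 12.0]]
```

```bash
python3 -m creep '{"translation":[[0,0.02,0],[0,0.04,0],[0,0.05,0],[0,0.055,0],[0,0.056,0],[0,0.056,0],[0,0.056,0]],"dr":[[0,0,0],[0,0,0],[0,0,0],[0,0,0],[0,0,0],[0,0,0],[0,0,0]],"grip":[-1,-1,-1,-1,-1,-1,-1]}'
python3 -m creep '{"translation":[[0,0.0005,0],[0,0.001,0],[0,0.001,0],[0,0.001,0]],"dr":[[0,0,0],[0,0,0],[0,0,0],[0,0,0]],"grip":[-1,-1,-1,-1]}'
python3 -c "
from station import r
s=r.observe();print(s['ft_force'].round(2),s['torque'].round(3))"
```

```text
t: 7.78
tcp_pos: [597.8, 57.1, 209.9]
tool_rot: [-89.9, 0.0, -94.8]
ft_force: [1.2, -0.0, -3.8]
finger_gap: 13.6
t: 8.28
tcp_pos: [597.8, 57.1, 208.9]
tool_rot: [-89.9, 0.0, -94.8]
ft_force: [0.1, 0.1, -3.6]
finger_gap: 13.6
[ 0.07  0.05 -3.61] [-0.046  0.056  0.018]
```

```bash
python3 -m creep '{"translation":[[0,0.0005,0],[0,0.001,0],[0,0.001,0],[0,0.001,0]],"dr":[[0,0,0],[0,0,0],[0,0,0],[0,0,0]],"grip":[-1,-1,-1,-1]}'
python3 -m creep '{"translation":[[0,0.0005,0],[0,0.001,0],[0,0.001,0],[0,0.001,0]],"dr":[[0,0,0],[0,0,0],[0,0,0],[0,0,0]],"grip":[-1,-1,-1,-1]}'
python3 -c "
from station import r
s=r.observe();print(s['ft_force'].round(2),s['torque'].round(3))"
```

```text
t: 8.78
tcp_pos: [597.8, 57.1, 207.9]
tool_rot: [-89.9, 0.0, -94.8]
ft_force: [-0.1, -0.5, -3.3]
finger_gap: 13.6
t: 9.28
tcp_pos: [597.9, 57.1, 206.9]
tool_rot: [-89.9, 0.0, -94.8]
ft_force: [-0.1, 1.1, -2.8]
finger_gap: 14.1
[-0.1   1.15 -2.8 ] [-0.086  0.147  0.022]
```

```bash
python3 -m creep '{"translation":[[0,0.0004,0],[0,0.0007,0],[0,0.0007,0],[0,0.0007,0]],"dr":[[0,0,0],[0,0,0],[0,0,0],[0,0,0]],"grip":[-1,-1,-1,-1]}'
python3 -c "
from station import r
s=r.observe();print(s['ft_force'].round(2),s['torque'].round(3))"
```

```text
t: 9.78
tcp_pos: [597.9, 57.0, 206.9]
tool_rot: [-89.9, 0.1, -94.8]
ft_force: [-4.4, 0.4, 6.3]
finger_gap: 13.6
[-4.4   0.39  6.25] [-1.870e-01  1.076e+00  1.000e-03]
```

```bash
python3 -m creep '{"translation":[[0,0,0],[0,0,0],[0,0,0],[0,-0.0005,0],[0,-0.0005,0],[0,-0.0005,0],[0,-0.0005,0],[0,-0.0005,0]],"dr":[[0,0,0],[0,0,0],[0,0,0],[0,0,0],[0,0,0],[0,0,0],[0,0,0],[0,0,0]],"grip":[-0.5,-0.5,-0.5,-0.5,-1,-1,-1,-1]}'
python3 -c "
from station import r
for i in range(3):
    s=r.observe();print(s['ft_force'].round(2),s['torque'].round(3))"
```

```text
t: 10.78
tcp_pos: [597.9, 57.1, 207.4]
tool_rot: [-89.9, 0.1, -94.8]
ft_force: [0.1, -0.5, -0.6]
finger_gap: 14.1
[ 0.09 -0.47 -0.55] [-0.104 -0.007 -0.062]
[ 0.09 -0.47 -0.55] [-0.104 -0.007 -0.062]
[ 0.09 -0.47 -0.55] [-0.104 -0.007 -0.062]
```

```bash
python3 -m creep '{"translation":[[0,0,0.004],[0,0,0.008],[0,0,0.012],[0,0,0.016],[0,0,0.02],[0,0,0.023],[0,0,0.025],[0,0,0.025],[0,0,0.025]],"dr":[[0,0.006,0],[0,0.012,0],[0,0.018,0],[0,0.024,0],[0,0.03,0],[0,0.03,0],[0,0.03,0],[0,0.03,0],[0,0.03,0]],"grip":[-1,-1,-1,-1,-1,-1,-1,-1,-1]}'
python3 - <<'E'
from h import *
s=r.observe();print(s['ft_force'].round(2),s['torque'].round(3))
im,_=r.get_image('wrist'); cv2.imwrite('pics/w3.png',im); im2,_=r.get_image('side'); cv2.imwrite('pics/s3.png',im2)
a=cv2.resize(im[0:240,250:550],(500,400),interpolation=cv2.INTER_CUBIC); b=cv2.resize(im2[210:280,370:430],(300,350),interpolation=cv2.INTER_CUBIC); b=np.vstack([b,b[:50]*0])
cv2.imwrite('pics/m3.png',np.hstack([a,b]))
E
```

```text
t: 11.9
tcp_pos: [623.0, 54.9, 207.4]
tool_rot: [-89.9, 0.1, -96.5]
ft_force: [1.0, 0.4, 0.5]
finger_gap: 13.6
[1.   0.38 0.51] [-0.06   0.146 -0.032]
```

View pics/m3.png

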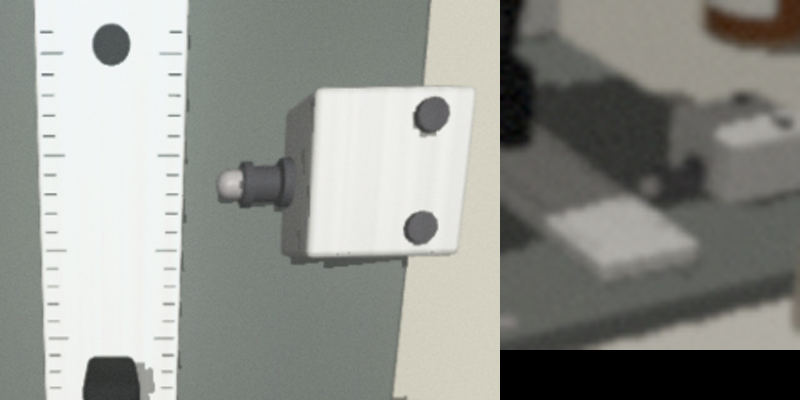

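The left pin tip is about 34 px, roughly 9.5 mm, from the edge, and the right pin also has about 10 mm to go. I'll go on gently.

```bash
cat > f.py <<'E'
from station import r
s=r.observe();print(s['ft_force'].round(2),s['torque'].round(3),s['tcp_pos'].round(2),s['tool_rot'].round(2))
E
python3 -m creep '{"translation":[[0,0,0.001],[0,0,0.002],[0,0,0.003],[0,0,0.004],[0,0,0.005],[0,0,0.005],[0,0,0.005]],"dr":[[0,0,0],[0,0,0],[0,0,0],[0,0,0],[0,0,0],[0,0,0],[0,0,0]],"grip":[-1,-1,-1,-1,-1,-1,-1]}' >/dev/null; python3 f.py
python3 -m creep '{"translation":[[0,0,0.0005],[0,0,0.001],[0,0,0.001]],"dr":[[0,0,0],[0,0,0],[0,0,0]],"grip":[-1,-1,-1]}' >/dev/null; python3 f.py
python3 -m creep '{"translation":[[0,0,0.0005],[0,0,0.001],[0,0,0.001]],"dr":[[0,0,0],[0,0,0],[0,0,0]],"grip":[-1,-1,-1]}' >/dev/null; python3 f.py
```

```text
[-2.25  1.48  0.9 ] [0.033 0.615 0.02 ] [628.07  54.34 207.42] [-8.987e+01  7.000e-02 -9.651e+01]
[-4.31  1.06  2.55] [ 0.044  0.931 -0.012] [629.07  54.19 207.38] [-8.987e+01  7.000e-02 -9.651e+01]
[-3.6   0.09  3.76] [ 0.029  0.834 -0.05 ] [630.12  54.09 207.39] [-8.986e+01  7.000e-02 -9.651e+01]
```

```bash
python3 -m creep '{"translation":[[0,-0.0003,0],[0,-0.0004,0],[0,-0.0004,0]],"dr":[[0,0,0],[0,0,0],[0,0,0]],"grip":[-1,-1,-1]}' >/dev/null; python3 f.py
python3 -m creep '{"translation":[[0,0,0.0005],[0,0,0.0005]],"dr":[[0,0,0],[0,0,0]],"grip":[-1,-1]}' >/dev/null; python3 f.py
python3 - <<'E'
from h import *
im,_=r.get_image('wrist'); cv2.imwrite('pics/w4.png',im); im2,_=r.get_image('side'); cv2.imwrite('pics/s4.png',im2)
a=cv2.resize(im[40:160,330:450],(400,400),interpolation=cv2.INTER_CUBIC); b=cv2.resize(im2[220:270,375:425],(400,400),interpolation=cv2.INTER_CUBIC)
cv2.imwrite('pics/m4.png',np.hstack([a,b]))
E
```

```text
[ 0.52  0.17 -3.88] [-0.06   0.057 -0.021] [630.13  54.02 207.51] [-8.986e+01  5.000e-02 -9.651e+01]
[-1.04 -0.49 -3.51] [-0.085  0.053  0.023] [630.66  53.91 207.44] [-8.986e+01  5.000e-02 -9.652e+01]
```

View pics/m4.png

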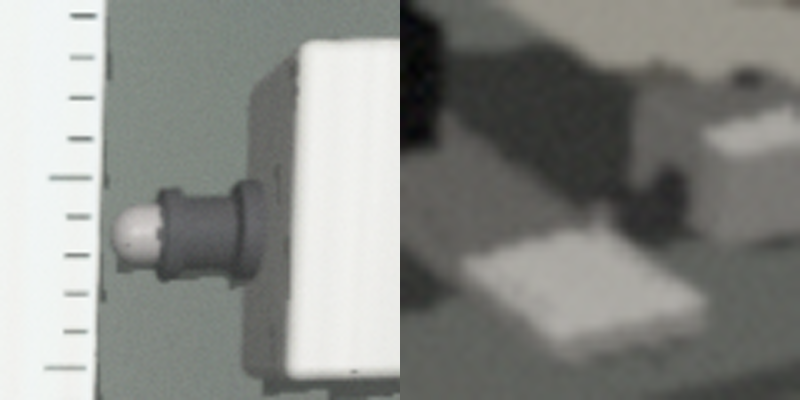

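The left pin still has about 1.9 mm to go (11 px in the crop, with its tip at crop (112,235)). The right tip sits right at the edge, within about 1 mm. I'll take small steps now.

```bash
python3 -m creep '{"translation":[[0,0.0001,0.0003],[0,0.0002,0.0006],[0,0.0002,0.0006]],"dr":[[0,0,0],[0,0,0],[0,0,0]],"grip":[-1,-1,-1]}' >/dev/null; python3 f.py
python3 -m creep '{"translation":[[0,0,0.0005],[0,0,0.0005]],"dr":[[0,0,0],[0,0,0]],"grip":[-1,-1]}' >/dev/null; python3 f.py
python3 -m creep '{"translation":[[0,0,0],[0,0,0]],"dr":[[0,0,0],[0,0,0]],"grip":[-1,-1]}' >/dev/null; python3 f.py
```

```text
[-2.34  0.17 -0.32] [-0.003  0.69  -0.024] [631.24  53.81 207.4 ] [-8.986e+01  5.000e-02 -9.652e+01]
[-2.01  1.4   0.81] [-0.034  0.714 -0.023] [631.71  53.78 207.41] [-8.987e+01  5.000e-02 -9.652e+01]
[-2.2  -0.22 -1.12] [-0.018  0.627 -0.036] [631.7   53.76 207.4 ] [-8.987e+01  5.000e-02 -9.652e+01]
```

```bash
for i in 1 2; do python3 -m creep '{"translation":[[0,0,0.0005],[0,0,0.0005]],"dr":[[0,0,0],[0,0,0]],"grip":[-1,-1]}' >/dev/null; python3 f.py; python3 -m creep '{"translation":[[0,0,0]],"dr":[[0,0,0]],"grip":[-1]}' >/dev/null; python3 f.py; done
```

```text
[-3.23  1.78  0.26] [-0.022  0.851 -0.037] [632.15  53.76 207.41] [-8.988e+01  6.000e-02 -9.652e+01]
[-3.46  1.07  1.14] [-0.058  0.734 -0.096] [632.18  53.77 207.44] [-8.988e+01  6.000e-02 -9.652e+01]
[-3.45  0.91  1.67] [ 0.068  1.261 -0.097] [632.53  53.72 207.39] [-8.991e+01  5.000e-02 -9.652e+01]
[-3.38 -0.22  0.42] [ 0.037  0.889 -0.098] [632.55  53.71 207.41] [-8.991e+01  6.000e-02 -9.653e+01]
```

The moment about z has moved to about -0.10 N m, so the right pin is touched at roughly 0.8–1 N. I'll check the left gap.

```bash
python3 - <<'E'
from h import *
im,_=r.get_image('wrist'); cv2.imwrite('pics/w5.png',im); im2,_=r.get_image('side'); cv2.imwrite('pics/s5.png',im2)
a=cv2.resize(im[70:140,340:410],(420,420),interpolation=cv2.INTER_CUBIC); b=cv2.resize(im2[225:265,380:415],(368,420),interpolation=cv2.INTER_CUBIC)
cv2.imwrite('pics/m5.png',np.hstack([a,b]))
E
```

```text
(no output)
```

View pics/m5.png

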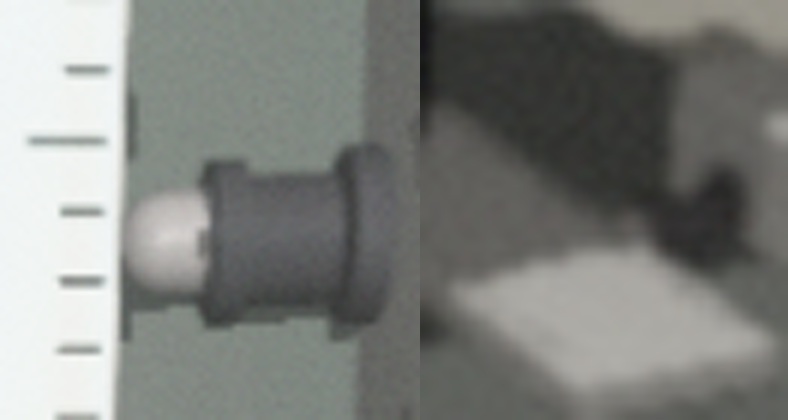

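The left gap is now about 0.5 mm (tip at crop x≈125, edge at ≈121). I'll turn the left end forward about the right pin.

```bash
for i in 1 2; do python3 -m creep '{"translation":[[0,0,0.0003],[0,0,0.0003],[0,0,0.0003]],"dr":[[0,0.0033,0],[0,0.0033,0],[0,0.0033,0]],"grip":[-1,-1,-1]}' >/dev/null; python3 f.py; python3 -m creep '{"translation":[[0,0,0]],"dr":[[0,0,0]],"grip":[-1]}' >/dev/null; python3 f.py; done
```

```text
[-5.44  0.64  1.83] [0.006 1.235 0.045] [632.78  53.71 207.39] [-8.992e+01  5.000e-02 -9.671e+01]
[-4.01  0.64  1.09] [-0.025  0.997  0.045] [632.8   53.72 207.42] [-8.992e+01  5.000e-02 -9.670e+01]
[-5.65  0.7   2.14] [0.052 1.169 0.096] [633.04  53.72 207.4 ] [-8.993e+01  5.000e-02 -9.688e+01]
[-4.08  0.26  1.23] [-0.042  1.12   0.108] [633.06  53.71 207.41] [-8.993e+01  5.000e-02 -9.688e+01]
```

```bash
python3 -m creep '{"translation":[[0,0,0.0003],[0,0,0.0003],[0,0,0.0003]],"dr":[[0,-0.001,0],[0,-0.001,0],[0,-0.001,0]],"grip":[-1,-1,-1]}' >/dev/null; python3 f.py;  python3 -m creep '{"translation":[[0,-0.0002,0],[0,-0.0003,0],[0,-0.0003,0]],"dr":[[0,0,0],[0,0,0],[0,0,0]],"grip":[-1,-1,-1]}' >/dev/null; python3 f.py;python3 -m creep '{"translation":[[0,0,0]],"dr":[[0,0,0]],"grip":[-1]}' >/dev/null; python3 f.py
python3 - <<'E'
from h import *
im,_=r.get_image('wrist'); cv2.imwrite('pics/w6.png',im); im2,_=r.get_image('side'); cv2.imwrite('pics/s6.png',im2)
a=cv2.resize(im[70:140,340:410],(420,420),interpolation=cv2.INTER_CUBIC); b=cv2.resize(im2[225:265,380:415],(368,420),interpolation=cv2.INTER_CUBIC)
cv2.imwrite('pics/m6.png',np.hstack([a,b]))
E
```

```text
[-5.63  1.24  3.19] [-0.002  1.42   0.117] [633.2   53.73 207.39] [-8.996e+01  5.000e-02 -9.682e+01]
[-2.23  1.12 -2.8 ] [0.063 0.595 0.047] [633.19  53.76 207.44] [-8.996e+01  5.000e-02 -9.682e+01]
[-4.19  0.37  0.07] [0.07  0.873 0.009] [633.2   53.76 207.41] [-8.997e+01  5.000e-02 -9.683e+01]
```

View pics/m6.png

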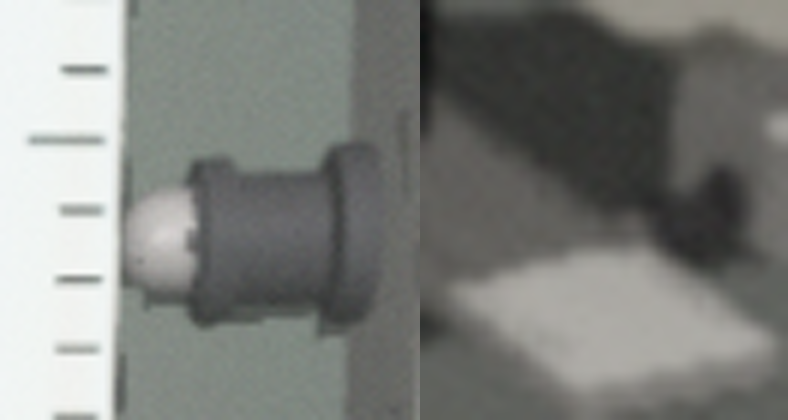

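The left ball tip has been pushed into its collar by about 0.9 mm (visible length down from 87 to 75 crop px), and the hovering forces agree that both pins are touched lightly. I'll release slowly and check before retreating.

```bash
python3 -m creep '{"translation":[[0,0,0],[0,0,0],[0,0,0],[0,0,0],[0,0,0],[0,0,0]],"dr":[[0,0,0],[0,0,0],[0,0,0],[0,0,0],[0,0,0],[0,0,0]],"grip":[-0.65,-0.6,-0.5,-0.4,-0.3,-0.3]}'
python3 f.py
python3 - <<'E'
from h import *
im,_=r.get_image('wrist'); cv2.imwrite('pics/w7.png',im); im2,_=r.get_image('side'); cv2.imwrite('pics/s7.png',im2)
a=cv2.resize(im[70:140,340:410],(420,420),interpolation=cv2.INTER_CUBIC); b=cv2.resize(im2[225:265,380:415],(368,420),interpolation=cv2.INTER_CUBIC)
cv2.imwrite('pics/m7.png',np.hstack([a,b]))
E
```

```text
t: 18.8
tcp_pos: [633.2, 53.8, 207.5]
tool_rot: [-90.0, 0.0, -96.8]
ft_force: [0.1, 0.3, 0.0]
finger_gap: 29.8
[0.12 0.31 0.01] [-0.09   0.048 -0.022] [633.23  53.76 207.46] [-8.996e+01  5.000e-02 -9.682e+01]
```

View pics/m7.png

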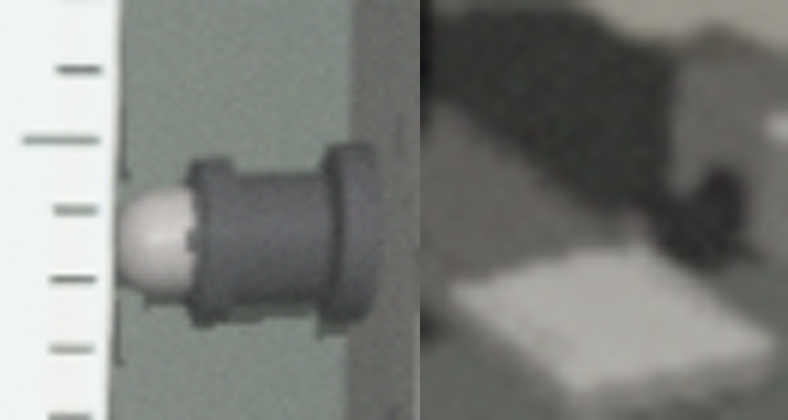

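Both pins look in contact after the release, with the left tip still pressed in by about 0.5 mm. I'll retreat straight up, then look at the right pin from above.

```bash
python3 -m creep '{"translation":[[0,-0.01,0],[0,-0.03,0],[0,-0.06,0],[0,-0.1,0],[0,-0.12,0],[0.04,-0.12,0],[0.08,-0.12,0],[0.12,-0.12,0],[0.15,-0.12,0],[0.17,-0.12,0],[0.17,-0.12,0],[0.17,-0.12,0]],"dr":[[0,0,0],[0,0,0],[0,0,0],[0,0,0],[0,0,0],[0,0,0],[0,0,0],[0,0,0],[0,0,0],[0,0,0],[0,0,0],[0,0,0]],"grip":[-0.3,-0.3,-0.3,-0.3,-0.3,-0.3,-0.3,-0.3,-0.3,-0.3,-0.3,-0.3]}'
python3 - <<'E'
from h import *
C=cam('wrist'); im,_=r.get_image('wrist'); cv2.imwrite('pics/w8.png',im)
u,v=proj(C,[648,-37,17])[0].astype(int); print(u,v,'L',proj(C,[665,142,17]))
a=cv2.resize(im[max(v-45,0):v+45,u-45:u+45],(450,450),interpolation=cv2.INTER_CUBIC); b=cv2.resize(im,(340,255)); b=np.vstack([b,np.zeros((195,340,3),np.uint8)])
cv2.imwrite('pics/m8.png',np.hstack([a,b]))
E
```

```text
t: 20.4
tcp_pos: [613.3, -113.5, 327.2]
tool_rot: [-90.0, 0.1, -96.7]
ft_force: [-0.3, 0.5, -0.9]
finger_gap: 30.7
349 142 L [[ 348.76084587 -123.84564087]]
```

View pics/m8.png

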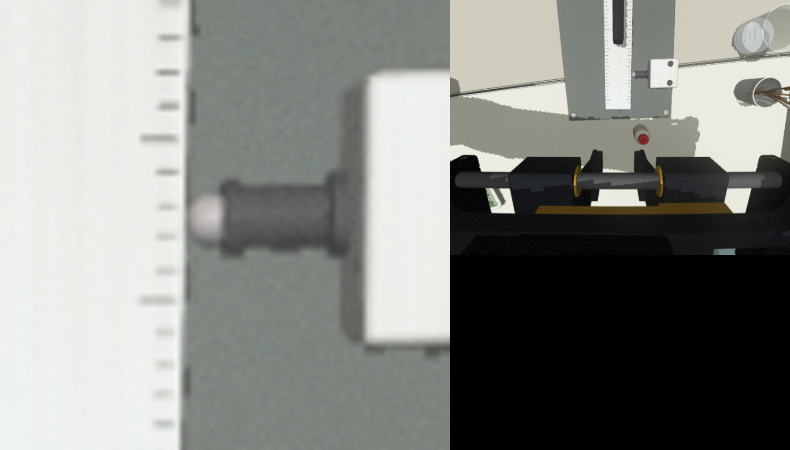

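The right pin's ball meets the edge at about crop (187,217), and its short visible length suggests it is pressed in. The resolution is coarse, so I'll take one closer look from directly above the edge, staying over the dropper bottle's height.

```bash
python3 -m creep '{"translation":[[0,0,0.01],[0,0.02,0.02],[0,0.04,0.02],[0,0.06,0.02],[0,0.06,0.02],[0,0.06,0.02]],"dr":[[0,0,0],[0,0,0],[0,0,0],[0,0,0],[0,0,0],[0,0,0]],"grip":[-0.3,-0.3,-0.3,-0.3,-0.3,-0.3]}'
python3 - <<'E'
from h import *
C=cam('wrist'); im,_=r.get_image('wrist'); cv2.imwrite('pics/w9.png',im)
u,v=proj(C,[648,-37,17])[0].astype(int); print(u,v)
cv2.imwrite('pics/m9.png',cv2.resize(im[max(v-35,0):v+35,u-45:u+45],None,fx=8,fy=8,interpolation=cv2.INTER_CUBIC))
d=r.tip_of('straightedge','scene'); 
E
```

```text
t: 21.2
tcp_pos: [633.3, -115.7, 267.7]
tool_rot: [-89.9, 0.1, -96.7]
ft_force: [-0.1, -0.1, -0.4]
finger_gap: 30.5
326 141
```

View pics/m9.png

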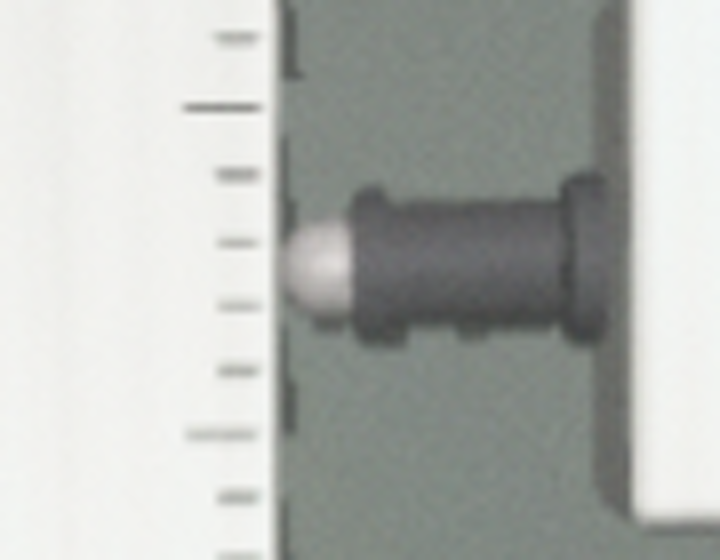

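```bash
python3 -m creep '{"translation":[[0,-0.04,0],[0,-0.08,0],[0,-0.08,0],[0,-0.08,0]],"dr":[[0,0,0],[0,0,0],[0,0,0],[0,0,0]],"grip":[-0.3,-0.3,-0.3,-0.3]}'; python3 -c "
from station import r
print(r.sign_off())"
```

```text
t: 21.8
tcp_pos: [633.2, -115.7, 348.2]
tool_rot: [-89.9, 0.1, -96.7]
ft_force: [0.3, -0.3, -0.7]
finger_gap: 30.6
the job is handed in; nothing more can be done
None
```

The straightedge lies flat on the board against both pins, as far as my checks show, and I handed the job in at 21.8 s of the 67 s allowed.

I gripped it by the rib and laid it on the board about 35–40 mm short of the pins. I then slid it forward until the right pin touched and turned the left end in until the left pin touched. After that I released it and moved the arm clear.

- **Pin forces:** just before release the two pins together pushed back with about 2–4 N, including board friction, and nearly evenly. I never got near the stop on either pin, and no reading came close to 6 N on one pin.
- **Left pin:** after release it was still pressed in by roughly 0.5 mm, because the edge crept back about 0.4 mm when I let go.
- **Right pin:** the close-up from above shows its tip at the edge. There is an apparent gap of about 0.4 mm, which is near what the picture can resolve. The short visible tip and the earlier force readings point to contact, but I did not measure it again after release.
- **While sliding:** I eased the downward pressure twice. The first time, the straightedge's weight was fully carried by the gripper, so it may have hovered by about 0.1 mm for a moment before I set it down again. The second time its weight was mostly carried.
- **Centring and surroundings:** I aimed for the midpoint between the gauges, but did not measure the final centring. I did not touch the bottles, petri dish or timer, going by the planned clearances, and no force reading suggested a knock.

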